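Pack the spare-part cases into one carton

TASK

The spectrometer's three spare-part cases (blue, yellow and red, each with a grip bar on top) are to be shipped in the one open carton. Pack all three into it so that every case stands upright, flat on the carton's floor, side by side inside the walls; set them down rather than dropping them, and leave the other things on the bench where they are.

Things in the scene. Friction and masses are not known exactly. Their poses are not given: they have to be found in the camera images.
- carton_floor (a point): Open cardboard carton, fixed to the bench. This point is the centre of its inner floor, 5 mm above the bench. Inside it measures 152 mm along its x axis and 182 mm along its y axis; walls 5 mm thick with flaps folded down outside (172 x 200 mm overall), rim 40 mm above the inner floor.
- long_case_center (a point): Blue case with a white grip bar, upright: 66 mm (x) by 166 mm (y), 50 mm high without the bar, 0.2 to 0.42 kg. Point: centre of the box part, 25 mm above its underside. The bar is an arch over the middle of the lid, along y: 80 mm long, 16 mm wide and 16 mm high, its centreline 59 mm above this point, 26 mm free beneath it; its end legs are no wider than the bar.
- medium_case_center (a point): Yellow case with a black grip bar, upright: 66 mm (x) by 96 mm (y), 56 mm high without the bar, 0.2 to 0.42 kg. Point: centre of the box part, 28 mm above its underside. The bar is an arch over the middle of the lid, along y: 64 mm long, 16 mm wide and 16 mm high, its centreline 62 mm above this point, 26 mm free beneath it; its end legs are no wider than the bar.
- small_case_center (a point): Red case with a white grip bar, upright: 66 mm (x) by 66 mm (y), 54 mm high without the bar, 0.2 to 0.42 kg. Point: centre of the box part, 27 mm above its underside. The bar is an arch over the middle of the lid, along y: 56 mm long, 16 mm wide and 16 mm high, its centreline 61 mm above this point, 26 mm free beneath it; its end legs are no wider than the bar.
- reagent_bottle: Bystander, to be left alone: white bottle with a red cap, 60 mm across, 120 mm high; loose; origin at the centre of its underside.
- beaker: Bystander, to be left alone: glass beaker, 80 mm across, 100 mm high; loose; origin at the centre of its underside.
- mouse: Bystander, to be left alone: black computer mouse, 58 x 98 mm, 30 mm high; loose; origin at the centre of its underside.
- stapler: Bystander, to be left alone: blue and black stapler, 35 x 120 mm, 45 mm high; loose; origin at the centre of its underside.
- standard_jar: Bystander, to be left alone: amber jar with a blue cap, 52 mm across, 70 mm high; loose; origin at the centre of its underside.
- label_box: Bystander, to be left alone: white paper box without a handle, 60 x 90 mm, 35 mm high; loose; origin at the centre of its underside.
Mind the look-alikes: they are no part of the job. Of the things that look like the part that bears medium_case_center, take the one that is farthest to the robot's right at the start.

How it is judged:
At the end, for the whole second after the job is handed in: All three cases are inside the carton, each standing upright (within 3.4 degrees) with its underside on the carton's inner floor (within 4 mm), and at rest (z of long_case_center in the frame of carton_floor between 0.021 and 0.029 m and x of long_case_center in the frame of carton_floor between -0.046 and 0.046 m and y of long_case_center in the frame of carton_floor between -0.012 and 0.012 m and angle between each of long_case_center, medium_case_center, small_case_center's own z axis and vertical below 0.06 rad and linear speed of each of long_case, medium_case, small_case below 0.03 m/s and z of medium_case_center in the frame of carton_floor between 0.024 and 0.032 m and x of medium_case_center in the frame of carton_floor between -0.046 and 0.046 m and y of medium_case_center in the frame of carton_floor between -0.046 and 0.046 m and z of small_case_center in the frame of carton_floor between 0.023 and 0.031 m and x of small_case_center in the frame of carton_floor between -0.046 and 0.046 m and y of small_case_center in the frame of carton_floor between -0.061 and 0.061 m); the robot touches nothing.
It fails at once if a case is dropped: it falls faster than 0.7 m/s with no finger on it (a free fall of about 25 mm) ((linear speed of long_case above 0.7 m/s and contact force between the fingers and long_case below 0.05 N) or (linear speed of medium_case above 0.7 m/s and contact force between the fingers and medium_case below 0.05 N) or (linear speed of small_case above 0.7 m/s and contact force between the fingers and small_case below 0.05 N)).
It fails at once if one of the other things on the bench (bottle, beaker, mouse, stapler, jar, label box) is moved by more than 30 mm (distance of any of reagent_bottle, beaker, mouse, stapler, standard_jar, label_box from where it was at the start of the episode above 0.03 m).
It also fails if it takes over 72 s, if anything falls off the work surface, if the arm or the gripper's body presses on something with over 40 N, if the wrist force passes 120 N, or if a joint passes its speed limit or range.

ROBOT

A 6-joint arm with a two-finger parallel gripper is mounted at the origin on the work surface. World frame = base frame: x ahead of the robot, y to its left, z up, the work surface at z = 0. Lengths are in m, angles in rad, forces in N, time in s.
With the tool pointing down it reaches from about 0.275 to 0.85 m from the base axis. Payload 5.2 kg.
Tool frame: the origin (TCP) lies midway between the tips of the shut fingers; the grasp point (between the pads) lies 19 mm behind it; z points along the fingers, y is the line along which they close (so a half turn about z gives the same grasp; the last joint's range is limited). The gripper opens to 85 mm and grips with 20 to 120 N. Pads are 22 mm wide; open, the fingers measure 114 mm over their backs; the gripper's body (76 mm by 85 mm) begins 54 mm behind the grasp point. The pads swing forward as they close: fully open they stand 13 mm farther back than shut.
Start: joints at [1.005, 0.259, 1.535, -0, 1.348, -0.203], TCP at [0.195, 0.514, 0.231] pointing down, gripper open.
Joint ranges: [-3.14, 3.14], [-0.91, 2.08], [0.19, 2.58], [-1.22, 4.36], [0.22, 2.71], [-3.12, 3.12]. Speed limits (rad/s): [2.57, 2.57, 3.14, 3.14, 3.14, 3.14].

INTERFACE

Orientations are given as [roll, pitch, yaw] about the fixed x, y, z axes, in that order (R = Rz(yaw) Ry(pitch) Rx(roll)).
In Python, from workcell import r gives the robot as it stands.
- The arm moves only by the tool drive_tool, never from a script. Its argument "motion" is text: rows parted by semicolons, each of 7 numbers parted by spaces: the finger opening in mm, from 0 to 85.4, then the shift along the tool's x, y, z in mm, then the turn, a rotation vector about the tool's x, y, z in rad. In form: gripper dx dy dz rx ry rz; .... A call has 1 to 5 rows; each row is the pose to reach, as a shift and turn from the pose commanded when the call began, along the tool's axes at that moment; what a row does not reach only later rows make up. A row lasts 1/10 s, in which the tool goes at most 50 mm and 8.59 degrees, less where a joint would pass 70% of its speed; a pose out of reach is approached as far as the arm can. A call with a gripper value outside its range is refused whole. The fingers move at their own pace and stop on an object; the grip force is fixed at half the most. Time passes only in rows, so rows that repeat a pose let the fingers close. It gives the time, the measured TCP pose, the force, the opening and the grip force at its end, in the units of the state.
- r.get_obs(): the state, without advancing time (a new reading comes with each control period).
- r.read_camera(name): name is "scene" or "top" or "wrist"; returns a dict with "pixels" (384x512x3 uint8, blue, green, red), "depth" (384x512 float32, m along the optical axis (not along the pixel's ray), 0 where there is no reading), "camera_matrix" (3x3 intrinsics, pixels), "extrinsics" (4x4, takes a point from camera to world coordinates); the wrist camera has in their place "T_tool_cam" (4x4, takes a point from camera to tool coordinates, whose origin is the TCP and whose axes are the flange's). Camera axes: x right, y down, z forward; pixel columns grow to the right and rows downward; lengths in m; the calibration is good to about 2 mm. A picture is of the moment at which its call begins: read the wrist's pose just before it.
- r.job_done(): hands the job in; it is judged then, once.
Trained networks look in a picture, given as the dict that the camera call returned (one of the last four; its "shot" number tells which), for a name from the list of things; names that differ only in an ending like _2 or _b are one class to them, and where a whole thing is asked for, a point or a joint stands for the part that bears it (a point fixed in the world has none). Each returns a list of dicts, best first, with "conf" (0 to 1); they miss things now and then, are a little off and sometimes report something else, mostly with a low value. They report only what shows in the picture. A call takes as long as a camera call. They do not tell look-alikes from the thing itself.
- r.recognise(picture, label): "rect" ([left, top, width, height] in pixels, round what is visible of it).
- r.cut_out(picture, label): "mask" (384x512 bool, what is visible of it) and "rect" ([left, top, width, height] in pixels, round what is visible of it).
- r.spot_point(picture, label): "at" ([row, column] in pixels: a listed point, or the origin of a listed thing).
The state is a dict: "clock": time; "joints": joint angles; "joint_velocities": joint speeds; "joint_torque": joint torques, N m; "eef_pos": TCP position; "orientation": TCP orientation; "force": force on the tool from outside, world axes, zero at the start; "torque": the same for the moment, N m; "opening": opening from 0.0 (shut) to 1.0 (fully open); "gripper_force": force on a finger pad.
Only numpy, scipy, OpenCV 4.12 (cv2) and the standard library are available. Lean on these libraries where they do the work, as an engineer would, in place of code of your own. Each camera call takes 0.05 s, during which the arm holds its last target. There are 200 camera calls.

## Working session

There is one attempt and no reset: what is moved stays moved. The work goes in short steps, Python scripts to look and compute and a tool call to move; the robot and the scene stay as the last step left them, time stands still between calls to the robot, and variables do not carry over. Pictures are saved under pics/ and viewed, at most 10 in all, crops included, and the job is handed in when it is done.

Besides the shell and the picture viewer there is one more tool, called by a JSON object that holds its "name" and its "arguments", one argument or row to a line. drive_tool: Moves the arm, as the interface text tells. Its arguments: {"type":"object","properties":{"motion":{"type":"string"}},"required":["motion"]}

```bash
ls; mkdir -p pics; cat > h.py <<'E'
import numpy as np, cv2
from workcell import r
def cloud(p,T=None):
    K=p["camera_matrix"];d=p["depth"];T=p["extrinsics"] if T is None else T
    v,u=np.mgrid[:d.shape[0],:d.shape[1]]
    P=np.stack([(u-K[0,2])*d/K[0,0],(v-K[1,2])*d/K[1,1],d],-1)
    W=P@T[:3,:3].T+T[:3,3]; W[d<=0]=np.nan
    return W
E
python3 - <<'E'
from h import *
o=r.get_obs();print(o["clock"],o["eef_pos"],o["orientation"])
ims=[]
for n in("top","scene"):
    p=r.read_camera(n);cv2.imwrite(f"pics/{n}0.png",p["pixels"]);W=cloud(p);np.save(n+"0.npy",W)
    print(n,p["extrinsics"].round(3).tolist())
    if n=="top":
        for l in ["carton_floor","long_case_center","medium_case_center","small_case_center"]:
            for s in r.spot_point(p,l)[:4]: 
                a=s["at"];print(l,"pt",np.round(a),round(s["conf"],2),W[int(a[0]),int(a[1])].round(3))
            if l=="carton_floor":continue
            for s in r.cut_out(p,l)[:4]:
                m=s["mask"];Q=W[m];Q=Q[~np.isnan(Q[:,0])];z=np.percentile(Q[:,2],90)
                print(l,"mask",s["rect"],round(s["conf"],2),m.sum(),np.median(Q,0).round(3),z.round(3))
E
```

```text
pics
0.0 [0.19488675 0.51374199 0.230458  ] [-3.13975137e+00 -3.57043067e-04  2.77876983e+00]
top [[0.012, -0.987, 0.161, 0.327], [-1.0, -0.009, 0.024, 0.027], [-0.022, -0.161, -0.987, 1.279], [0.0, 0.0, 0.0, 1.0]]
carton_floor pt [194. 207.] 0.86 [0.52  0.189 0.001]
long_case_center pt [156. 311.] 0.85 [ 0.623 -0.109  0.053]
long_case_center mask [283.0, 140.6, 61.3, 34.3] 0.71 1556 [ 0.62  -0.112  0.049] 0.087
medium_case_center pt [198. 385.] 0.84 [ 0.497 -0.301  0.093]
medium_case_center pt [272. 354.] 0.7 [ 0.301 -0.211  0.096]
medium_case_center pt [106. 320.] 0.62 [ 0.771 -0.134  0.052]
medium_case_center pt [237. 118.] 0.54 [0.39  0.431 0.046]
medium_case_center mask [306.3, 83.9, 34.8, 44.7] 0.95 989 [ 0.765 -0.137  0.055] 0.095
medium_case_center mask [364.8, 183.5, 46.5, 29.9] 0.87 907 [ 0.5   -0.311  0.056] 0.096
medium_case_center mask [333.9, 255.1, 40.9, 34.2] 0.7 941 [ 0.301 -0.22   0.056] 0.096
small_case_center pt [214. 300.] 0.97 [ 0.456 -0.077  0.053]
small_case_center mask [288.6, 197.2, 28.5, 26.5] 0.74 613 [ 0.463 -0.084  0.054] 0.094
scene [[-0.511, 0.586, -0.629, 1.343], [0.859, 0.341, -0.381, 0.529], [-0.009, -0.735, -0.677, 0.918], [0.0, 0.0, 0.0, 1.0]]
```

```bash
python3 -c "
import cv2
i=cv2.imread('pics/top0.png');cv2.imwrite('pics/top0b.png',cv2.resize(i,(800,600),interpolation=cv2.INTER_CUBIC))
c=i[70:300,270:430];cv2.imwrite('pics/crop0.png',cv2.resize(c,None,fx=2.6,fy=2.6,interpolation=cv2.INTER_CUBIC))"
```

```text
(no output)
```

View pics/top0b.png

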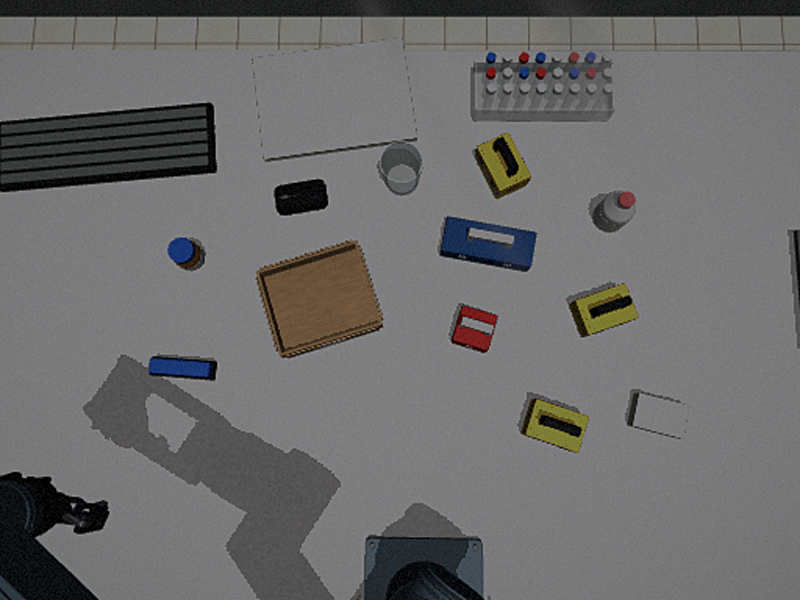

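View pics/crop0.png

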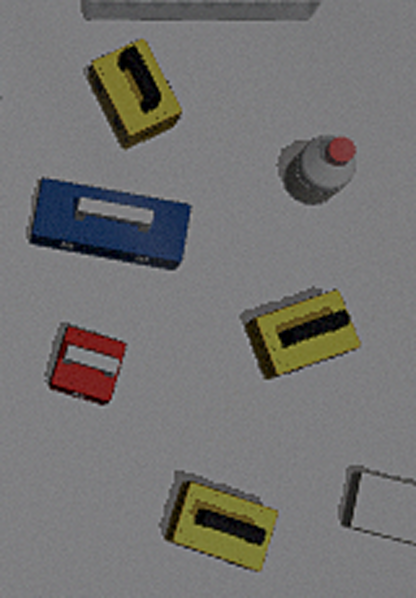

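The yellow candidates in raw top pixels (row, col) are (106,320), which has a rounded handle, then (198,385) and (272,354). Right is −y, so the one meant is (198,385) at y≈−0.31. The crop confirms it: a plain yellow box with a straight black bar. The blue case is at (156,311), the red at (214,300) and the carton at about (191,205).

```bash
cat >> h.py <<'E'
from scipy.spatial.transform import Rotation as R
def rect(Q):
    (c,s,_)=rr=cv2.minAreaRect((Q[:,:2]*1000).astype(np.float32)); b=cv2.boxPoints(rr)
    e=[b[1]-b[0],b[2]-b[1]]; e=max(e,key=np.linalg.norm)   # long edge = y axis
    yaw=np.degrees(np.arctan2(-e[0],e[1])); yaw=(yaw+90)%180-90
    return np.round(c,1),np.round(sorted(s),1),round(yaw,1)
def main_blob(m):
    n,l,s,_=cv2.connectedComponentsWithStats(m.astype(np.uint8)); return l==1+np.argmax(s[1:,4])
def T_tool(o):
    T=np.eye(4);T[:3,:3]=R.from_euler("xyz",o["orientation"]).as_matrix();T[:3,3]=o["eef_pos"];return T
def go(x,y,z,yaw,o=None,ref=None):
    """shift mm, rotvec to bring TCP to x,y,z (mm), tool yaw deg pointing down"""
    T=T_tool(o or r.get_obs()); d=T[:3,:3].T@(np.array([x,y,z])/1000-T[:3,3])*1000
    G=R.from_euler("xyz",[np.pi,0,np.radians(yaw)]); rv=(R.from_matrix(T[:3,:3]).inv()*G).as_rotvec()
    print("shift",d.round(1),"rot",rv.round(3),"deg",np.degrees(np.linalg.norm(rv)).round(1))
E
python3 - <<'E'
from h import *
W=np.load("top0.npy");z=np.nan_to_num(W[...,2])
def win(b):
    m=np.zeros(z.shape,bool);m[b[1]:b[3],b[0]:b[2]]=1;return m
for n,b,lid in(("long",(275,132,350,182),.05),("med",(358,175,416,222),.056),("small",(282,190,324,230),.054)):
    w=win(b)
    L=main_blob(w&(z>lid-.015)); B=main_blob(w&(z>lid+.028))
    print(n,"lid+bar",rect(W[L]),"zlid",np.median(z[L]).round(4),"bar",rect(W[B]),np.median(z[B]).round(4))
w=win((155,140,255,240));m=main_blob(w&(z>.03)&(z<.06));print("carton rim",rect(W[m]),np.median(z[m]))
f=main_blob(w&(z>-.01)&(z<.012)); 
E
```

```text
long lid+bar (array([ 626.8, -113.3]), array([ 67.5, 166. ]), np.float32(-10.2)) zlid 0.0496 bar (array([ 627.2, -113.6]), array([16.8, 78.9]), np.float32(-9.2)) 0.0902
med lid+bar (array([ 505.1, -320.4]), array([66.7, 98.9]), np.float32(19.1)) zlid 0.0558 bar (array([ 504.7, -319.9]), array([16.1, 64. ]), np.float32(19.7)) 0.0965
small lid+bar (array([468.7, -87.4]), array([65.9, 67.5]), np.float32(73.8)) zlid 0.0541 bar (array([469. , -87.6]), array([16.7, 55.2]), np.float32(-16.1)) 0.094
carton rim (array([521.7, 193.6]), array([171.8, 200.4]), np.float32(18.2)) 0.042780195635320206
```

```bash
python3 -c "
from h import *
go(627,-113.5,180,80.4)"
```

```text
shift [-626.5 -433.5   51.3] rot [-0.     0.     1.376] deg 78.8
```

{"name": "drive_tool", "arguments": {
  "motion": "60 -627 -433 51 0 0 1.376; 60 -627 -433 51 0 0 1.376; 60 -627 -433 51 0 0 1.376; 60 -627 -433 51 0 0 1.376; 60 -627 -433 51 0 0 1.376"
}}

```text
clock: 0.95
eef_pos: [0.3375, 0.3073, 0.2148]
orientation: [3.141, 0.0, 2.023]
force: [1.3, 1.1, 0.8]
opening: 0.698
gripper_force: 0.0
```

```bash
python3 -c "
from h import *
go(627,-113.5,180,80.4)"
```

```text
shift [-505.    76.4   34.8] rot [ 0.001 -0.     0.62 ] deg 35.5
```

{"name": "drive_tool", "arguments": {
  "motion": "60 -505 76 35 0 0 0.62; 60 -505 76 35 0 0 0.62; 60 -505 76 35 0 0 0.62; 60 -505 76 35 0 0 0.62; 60 -505 76 35 0 0 0.62"
}}

```text
clock: 1.45
eef_pos: [0.4801, 0.1021, 0.1977]
orientation: [3.141, -0.0, 1.404]
force: [-0.1, -0.3, -1.0]
opening: 0.703
gripper_force: 0.0
```

```bash
python3 -c "
from h import *
go(627,-113.5,180,80.4)"
```

```text
shift [-188.2  180.7   17.8] rot [ 0.001 -0.     0.001] deg 0.1
```

{"name": "drive_tool", "arguments": {
  "motion": "60 -188 181 18 0 0 0; 60 -188 181 18 0 0 0; 60 -188 181 18 0 0 0; 60 -188 181 18 0 0 0; 60 -188 181 18 0 0 0"
}}

```text
clock: 1.95
eef_pos: [0.6218, -0.1031, 0.1802]
orientation: [3.141, -0.0, 1.408]
force: [2.0, -0.0, 0.1]
opening: 0.7
gripper_force: 0.0
```

{"name": "drive_tool", "arguments": {
  "motion": "60 -7 7 0 0 0 0; 60 -7 7 0 0 0 0"
}}

```text
clock: 2.15
eef_pos: [0.627, -0.111, 0.1793]
orientation: [-3.141, -0.0, 1.406]
force: [-1.1, -0.2, 0.1]
opening: 0.704
gripper_force: 0.0
```

```bash
cat >> h.py <<'E'
def wrist(zmin,name=None):
    """bar rect in world seen by the wrist camera"""
    o=r.get_obs();p=r.read_camera("wrist");W=cloud(p,T_tool(o)@p["T_tool_cam"]);z=np.nan_to_num(W[...,2])
    if name: cv2.imwrite(name,p["pixels"])
    m=main_blob((z>zmin)&(z<zmin+.025)); print("bar",rect(W[m]),np.median(z[m]).round(4),m.sum())
E
python3 -c "
from h import *
wrist(.078,'pics/w1.png')
go(627,-113.5,65,80.4)"
```

```text
bar (array([ 778.3, -142.1]), array([16.9, 64.2]), np.float32(-63.9)) 0.0972 2147
shift [ -4.1   1.6 114.7] rot [-0.001 -0.001  0.004] deg 0.3
```

View pics/w1.png

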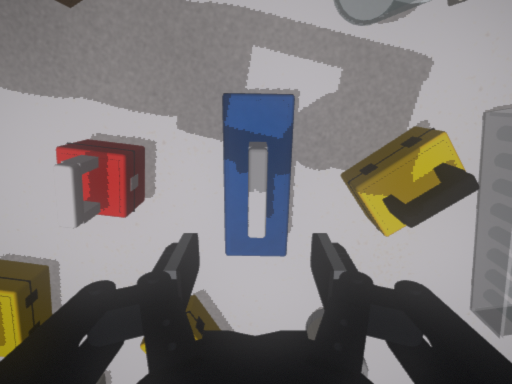

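The wrist view shows the blue case upright with its bar at about (row 190, col 258), aligned with and centred between the fingers. My blob picked the other yellow case, so I'll restrict it to points near the TCP.

```bash
sed -i 's/m=main_blob((z>zmin)&(z<zmin+.025))/m=main_blob((z>zmin)\&(z<zmin+.025)\&(np.hypot(W[...,0]-o["eef_pos"][0],W[...,1]-o["eef_pos"][1])<.07))/' h.py; python3 -c "
from h import *
wrist(.078)
go(627,-113.5,65,80.4)"
```

```text
bar (array([ 629. , -113.5]), array([15.9, 79.1]), np.float32(-9.9)) 0.0922 1695
shift [ -5.1   2.1 115. ] rot [-0.001 -0.001  0.006] deg 0.3
```

{"name": "drive_tool", "arguments": {
  "motion": "60 -3 3 45 0 0 0; 60 -3 3 85 0 0 0; 60 -3 3 105 0 0 0; 60 -3 3 115 0 0 0; 60 -3 3 115 0 0 0"
}}

```text
clock: 2.75
eef_pos: [0.628, -0.1109, 0.0647]
orientation: [-3.139, -0.001, 1.41]
force: [-0.4, -0.4, -0.1]
opening: 0.702
gripper_force: 0.0
```

{"name": "drive_tool", "arguments": {
  "motion": "5 0 0 0 0 0 0; 5 0 0 0 0 0 0; 5 0 0 0 0 0 0; 5 0 0 0 0 0 0; 5 0 0 0 0 0 0"
}}

```text
clock: 3.25
eef_pos: [0.6298, -0.1129, 0.0669]
orientation: [3.139, 0.0, 1.409]
force: [-1.6, 1.0, 6.5]
opening: 0.173
gripper_force: 61.8
```

{"name": "drive_tool", "arguments": {
  "motion": "5 0 0 -10 0 0 0; 5 0 0 -35 0 0 0; 5 0 0 -65 0 0 0; 5 0 0 -85 0 0 0; 5 0 0 -85 0 0 0"
}}

```text
clock: 3.75
eef_pos: [0.631, -0.1135, 0.154]
orientation: [3.135, 0.001, 1.409]
force: [1.1, -0.0, -2.4]
opening: 0.169
gripper_force: 60.7
```

```bash
python3 -c "
from h import *
print(r.get_obs()['force'],r.get_obs()['opening'])
go(558,205.5,150,108.2)"
```

```text
[ 1.07899216 -0.04670362 -2.4431562 ] 0.16929846417507974
shift [ 303.  -123.6    2.8] rot [ 0.006  0.003 -0.48 ] deg 27.5
```

{"name": "drive_tool", "arguments": {
  "motion": "5 25 -10 0 0 0 -0.06; 5 65 -26 0 0 0 -0.14; 5 105 -43 0 0 0 -0.24; 5 145 -59 0 0 0 -0.34; 5 185 -75 0 0 0 -0.44"
}}

```text
clock: 4.25
eef_pos: [0.5833, 0.0834, 0.1486]
orientation: [-3.139, -0.001, 1.852]
force: [0.4, -0.4, -1.9]
opening: 0.172
gripper_force: 60.7
```

```bash
python3 -c "
from h import *
go(558,205.5,150,108.2)"
```

```text
shift [124.3   9.6  -1.3] rot [-0.003 -0.001 -0.036] deg 2.1
```

{"name": "drive_tool", "arguments": {
  "motion": "5 40 3 0 0 0 -0.02; 5 75 6 0 0 0 -0.036; 5 105 8 0 0 0 -0.036; 5 118 9 0 0 0 -0.036; 5 118 9 0 0 0 -0.036"
}}

```text
clock: 4.75
eef_pos: [0.5599, 0.1994, 0.149]
orientation: [-3.139, -0.001, 1.887]
force: [-0.3, -0.1, -3.1]
opening: 0.178
gripper_force: 60.6
```

```bash
python3 - <<'E'
from h import *
for _ in range(2):
    go(558,205.5,70,108.2)
    p=r.read_camera("wrist")
p=r.read_camera("top");W=cloud(p);z=np.nan_to_num(W[...,2]);cv2.imwrite("pics/t1.png",p["pixels"][120:260,130:290])
o=r.get_obs();p=r.read_camera("wrist");W=cloud(p,T_tool(o)@p["T_tool_cam"]);cv2.imwrite("pics/w2.png",p["pixels"]);z=np.nan_to_num(W[...,2])
m=main_blob((z>.03)&(z<.056)&(W[...,1]>.05));print("rim",rect(W[m]),z[m].mean())
m=main_blob((z>.105)&(z<.15));print("lid",rect(W[m]),np.median(z[m]))
E
```

```text
shift [ 6.3  0.3 79. ] rot [-0.002 -0.001 -0.001] deg 0.1
shift [ 7.9  0.  79.3] rot [-0.002  0.    -0.002] deg 0.2
rim (array([522.1, 193.4]), array([170.7, 199.5]), np.float32(17.8)) 0.042613900825232656
lid (array([552.8, 222.9]), array([ 66.3, 107.6]), np.float32(17.5)) 0.13376755427650344
```

View pics/w2.png

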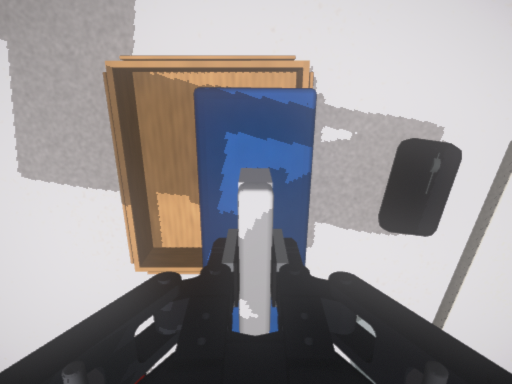

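The wrist view shows the blue case over the carton's right column, parallel to it and about 10 mm short along +y. I'll shift it and lower.

{"name": "drive_tool", "arguments": {
  "motion": "5 10 0 5 0 0 0; 5 10.5 0 25 0 0 0; 5 10.5 0 45 0 0 0; 5 10.5 0 60 0 0 0; 5 10.5 0 70 0 0 0"
}}

```text
clock: 5.45
eef_pos: [0.5572, 0.2075, 0.0787]
orientation: [-3.14, -0.0, 1.884]
force: [-0.5, -0.3, -3.3]
opening: 0.171
gripper_force: 60.6
```

{"name": "drive_tool", "arguments": {
  "motion": "5 0 0 3 0 0 0; 5 0 0 6 0 0 0; 5 0 0 8 0 0 0; 5 0 0 8 0 0 0"
}}

```text
clock: 5.85
eef_pos: [0.5582, 0.208, 0.0727]
orientation: [3.141, 0.0, 1.885]
force: [-0.3, 1.3, -3.4]
opening: 0.174
gripper_force: 60.6
```

Not on the floor yet, so I'll go on in small steps.

{"name": "drive_tool", "arguments": {
  "motion": "5 0 0 1 0 0 0; 5 0 0 2 0 0 0; 5 0 0 2 0 0 0"
}}

```text
clock: 6.15
eef_pos: [0.5584, 0.208, 0.072]
orientation: [3.14, 0.0, 1.885]
force: [-2.8, -1.1, 6.0]
opening: 0.176
gripper_force: 61.8
```

{"name": "drive_tool", "arguments": {
  "motion": "45 0 0 0 0 0 0; 45 0 0 0 0 0 0; 45 0 0 0 0 0 0; 45 0 0 0 0 0 0"
}}

```text
clock: 6.55
eef_pos: [0.5581, 0.208, 0.0704]
orientation: [3.141, 0.0, 1.885]
force: [-1.2, -0.5, 0.4]
opening: 0.527
gripper_force: 0.0
```

{"name": "drive_tool", "arguments": {
  "motion": "45 0 0 -25 0 0 0; 45 0 0 -70 0 0 0; 45 0 0 -100 0 0 0; 45 0 0 -100 0 0 0"
}}

```text
clock: 6.95
eef_pos: [0.5611, 0.2086, 0.1756]
orientation: [3.132, 0.001, 1.885]
force: [0.0, 0.3, 0.4]
opening: 0.534
gripper_force: 0.0
```

```bash
cat >> h.py <<'E'
def carton(name=None):
    """top view: cases in the carton frame"""
    p=r.read_camera("top");W=cloud(p);z=np.nan_to_num(W[...,2])
    if name: cv2.imwrite(name,cv2.resize(p["pixels"][130:250,150:270],None,fx=4,fy=4))
    a=np.radians(18);C=np.array([[np.cos(a),np.sin(a)],[-np.sin(a),np.cos(a)]])
    for l in("long","medium","small"):
        for s in r.cut_out(p,l+"_case_center"):
            Q=W[s["mask"]&(z>.045)&(z<.14)]
            if len(Q)<100: continue
            c,sz,yaw=rect(Q);t=C@(c-[522,193.5])
            if abs(t).max()<90: print(l,t.round(1),sz,yaw,"lid z",np.median(Q[:,2]).round(4),round(s["conf"],2))
E
python3 -c "
from h import *
wrist(.082)
carton()
go(469,-87.5,160,73.9)"
```

```text
bar (array([558.3, 206.7]), array([15.9, 79.5]), np.float32(17.4)) 0.0971 1853
long [36.4  1.8] [ 66.  165.9] 16.9 lid z 0.0546 0.94
shift [-253.7 -174.7    9. ] rot [-0.003  0.     0.595] deg 34.1
```

{"name": "drive_tool", "arguments": {
  "motion": "45 -254 -175 9 0 0 0.595; 45 -254 -175 9 0 0 0.595; 45 -254 -175 9 0 0 0.595; 45 -254 -175 9 0 0 0.595; 45 -254 -175 9 0 0 0.595"
}}

```text
clock: 7.7
eef_pos: [0.485, -0.0328, 0.1616]
orientation: [-3.139, 0.0, 1.286]
force: [0.2, -0.7, -0.1]
opening: 0.527
gripper_force: 0.0
```

```bash
python3 -c "
from h import *
go(469,-87.5,160,73.9)"
```

```text
shift [-56.9   0.    1.6] rot [-0.003 -0.    -0.004] deg 0.3
```

{"name": "drive_tool", "arguments": {
  "motion": "45 -50 0 2 0 0 0; 45 -50 0 2 0 0 0; 45 -50 0 2 0 0 0"
}}

```text
clock: 8.0
eef_pos: [0.4719, -0.0804, 0.1599]
orientation: [-3.139, -0.001, 1.286]
force: [-0.2, 0.9, -0.4]
opening: 0.526
gripper_force: 0.0
```

```bash
python3 -c "
from h import *
wrist(.08)
go(469,-87.5,69,73.9)"
```

```text
bar (array([470.4, -87.7]), array([15.9, 55.5]), np.float32(-16.5)) 0.0961 1463
shift [-8.9 -0.7 91.1] rot [-0.002 -0.001 -0.002] deg 0.2
```

{"name": "drive_tool", "arguments": {
  "motion": "45 -7.5 0 40 0 0 0; 45 -7.5 0 70 0 0 0; 45 -7.5 0 85 0 0 0; 45 -7.5 0 91 0 0 0; 45 -7.5 0 91 0 0 0"
}}

```text
clock: 8.55
eef_pos: [0.4705, -0.0851, 0.0692]
orientation: [-3.139, -0.0, 1.292]
force: [0.2, 0.9, 0.2]
opening: 0.529
gripper_force: 0.0
```

{"name": "drive_tool", "arguments": {
  "motion": "5 0 0 0 0 0 0; 5 0 0 0 0 0 0; 5 0 0 0 0 0 0; 5 0 0 0 0 0 0; 5 0 0 0 0 0 0"
}}

```text
clock: 9.05
eef_pos: [0.4713, -0.0868, 0.0709]
orientation: [3.14, -0.0, 1.289]
force: [0.3, 2.7, 6.7]
opening: 0.173
gripper_force: 61.9
```

{"name": "drive_tool", "arguments": {
  "motion": "5 0 0 -10 0 0 0; 5 0 0 -35 0 0 0; 5 0 0 -65 0 0 0; 5 0 0 -85 0 0 0; 5 0 0 -85 0 0 0"
}}

```text
clock: 9.55
eef_pos: [0.4724, -0.0878, 0.158]
orientation: [3.136, 0.001, 1.29]
force: [0.8, -0.0, -2.6]
opening: 0.175
gripper_force: 60.7
```

```bash
python3 -c "
from h import *
go(469.7,230,155,108)"
```

```text
shift [304.6 -90.8   2.1] rot [ 0.005  0.003 -0.595] deg 34.1
```

{"name": "drive_tool", "arguments": {
  "motion": "5 25 -7 0 0 0 -0.08; 5 65 -19 0 0 0 -0.2; 5 110 -33 0 0 0 -0.33; 5 155 -46 0 0 0 -0.46; 5 195 -58 0 0 0 -0.59"
}}

```text
clock: 10.05
eef_pos: [0.4678, 0.1184, 0.1537]
orientation: [-3.139, -0.001, 1.885]
force: [0.7, 0.8, -2.7]
opening: 0.174
gripper_force: 60.7
```

```bash
python3 -c "
from h import *
go(469.7,230,155,108)"
```

```text
shift [105.6  36.3  -1.3] rot [-0.002 -0.001 -0.   ] deg 0.1
```

{"name": "drive_tool", "arguments": {
  "motion": "5 35 12 0 0 0 0; 5 70 24 0 0 0 0; 5 95 34 0 0 0 0; 5 101 36 0 0 0 0; 5 101 36 0 0 0 0"
}}

```text
clock: 10.55
eef_pos: [0.4717, 0.2242, 0.1537]
orientation: [-3.139, 0.0, 1.882]
force: [-0.5, -0.1, -1.8]
opening: 0.173
gripper_force: 60.6
```

```bash
python3 -c "
from h import *
r.read_camera('top')
carton('pics/t2.png')
go(469.7,230,75,108)"
```

```text
long [ 35.3 -24.8] [ 65.9 111. ] 19.4 lid z 0.0548 0.9
small [-42.9  16.4] [27.4 69. ] -86.9 lid z 0.1342 0.74
shift [ 8.  -0.5 79.8] rot [-0.001  0.    -0.007] deg 0.4
```

{"name": "drive_tool", "arguments": {
  "motion": "5 7 0 10 0 0 0; 5 7 0 30 0 0 0; 5 7 0 50 0 0 0; 5 7 0 65 0 0 0; 5 7 0 73 0 0 0"
}}

```text
clock: 11.3
eef_pos: [0.4693, 0.23, 0.0801]
orientation: [-3.139, -0.0, 1.879]
force: [0.3, 0.5, -2.6]
opening: 0.175
gripper_force: 60.6
```

{"name": "drive_tool", "arguments": {
  "motion": "5 0 0 2 0 0 0; 5 0 0 4 0 0 0; 5 0 0 5 0 0 0; 5 0 0 5 0 0 0"
}}

```text
clock: 11.7
eef_pos: [0.4709, 0.2306, 0.0775]
orientation: [3.14, 0.0, 1.88]
force: [-0.2, 0.2, -2.9]
opening: 0.174
gripper_force: 60.6
```

{"name": "drive_tool", "arguments": {
  "motion": "5 0 0 1 0 0 0; 5 0 0 2 0 0 0; 5 0 0 2 0 0 0"
}}

```text
clock: 12.0
eef_pos: [0.4709, 0.2306, 0.076]
orientation: [3.14, 0.0, 1.88]
force: [-2.7, -0.4, 5.0]
opening: 0.174
gripper_force: 61.6
```

{"name": "drive_tool", "arguments": {
  "motion": "45 0 0 0 0 0 0; 45 0 0 0 0 0 0; 45 0 0 0 0 0 0; 45 0 0 0 0 0 0"
}}

```text
clock: 12.4
eef_pos: [0.4706, 0.2305, 0.075]
orientation: [3.141, 0.0, 1.88]
force: [0.6, 0.5, 0.6]
opening: 0.527
gripper_force: 0.0
```

{"name": "drive_tool", "arguments": {
  "motion": "45 0 0 -25 0 0 0; 45 0 0 -70 0 0 0; 45 0 0 -100 0 0 0; 45 0 0 -100 0 0 0"
}}

```text
clock: 12.8
eef_pos: [0.4735, 0.2313, 0.1797]
orientation: [3.132, 0.001, 1.88]
force: [1.0, 0.1, 0.2]
opening: 0.526
gripper_force: 0.0
```

```bash
python3 -c "
from h import *
wrist(.088)
carton()
go(504.8,-320,165,109.4)"
```

```text
bar (array([470.8, 228.9]), array([15.9, 55.7]), np.float32(17.3)) 0.1011 1315
long [ 36.5 -19.2] [ 65.6 123.1] 16.9 lid z 0.0549 0.8
small [-41.9  33. ] [38.4 71. ] -79.5 lid z 0.0592 0.57
shift [-534.9 -133.6    8.8] rot [-0.003 -0.    -0.03 ] deg 1.7
```

{"name": "drive_tool", "arguments": {
  "motion": "45 -535 -134 9 0 0 -0.03; 45 -535 -134 9 0 0 -0.03; 45 -535 -134 9 0 0 -0.03; 45 -535 -134 9 0 0 -0.03; 45 -535 -134 9 0 0 -0.03"
}}

```text
clock: 13.55
eef_pos: [0.4854, -0.0206, 0.1696]
orientation: [-3.14, -0.001, 1.91]
force: [-0.3, -0.6, 0.1]
opening: 0.532
gripper_force: 0.0
```

```bash
python3 -c "
from h import *
go(504.8,-320,165,109.4)"
```

```text
shift [-288.8  -81.4    4.3] rot [-0.002 -0.001  0.001] deg 0.1
```

{"name": "drive_tool", "arguments": {
  "motion": "45 -283 -80 4 0 0 0; 45 -283 -80 4 0 0 0; 45 -283 -80 4 0 0 0; 45 -283 -80 4 0 0 0; 45 -283 -80 4 0 0 0"
}}

```text
clock: 14.05
eef_pos: [0.5014, -0.2701, 0.1659]
orientation: [-3.14, -0.002, 1.909]
force: [-0.1, 0.5, -0.4]
opening: 0.524
gripper_force: 0.0
```

```bash
python3 -c "
from h import *
go(504.8,-320,165,109.4)"
```

```text
shift [-48.2 -13.3   0.8] rot [-0.001 -0.002  0.   ] deg 0.2
```

{"name": "drive_tool", "arguments": {
  "motion": "45 -42 -12 1 0 0 0; 45 -42 -12 1 0 0 0; 45 -42 -12 1 0 0 0"
}}

```text
clock: 14.35
eef_pos: [0.5039, -0.3123, 0.1645]
orientation: [-3.14, -0.004, 1.907]
force: [-0.1, 0.8, -0.2]
opening: 0.528
gripper_force: 0.0
```

```bash
python3 -c "
from h import *
wrist(.082)
go(504.8,-320,71,109.4)"
```

```text
bar (array([ 506.3, -320.5]), array([16. , 63.5]), np.float32(19.7)) 0.0981 1615
shift [-8.9 -2.1 93.9] rot [-0.001 -0.003 -0.   ] deg 0.2
```

{"name": "drive_tool", "arguments": {
  "motion": "45 -8 -1 40 0 0 0; 45 -8 -1 70 0 0 0; 45 -8 -1 85 0 0 0; 45 -8 -1 94 0 0 0; 45 -8 -1 94 0 0 0"
}}

```text
clock: 14.9
eef_pos: [0.5062, -0.3179, 0.0714]
orientation: [-3.14, -0.003, 1.911]
force: [0.3, 0.3, -0.0]
opening: 0.529
gripper_force: 0.0
```

{"name": "drive_tool", "arguments": {
  "motion": "5 0 0 0 0 0 0; 5 0 0 0 0 0 0; 5 0 0 0 0 0 0; 5 0 0 0 0 0 0; 5 0 0 0 0 0 0"
}}

```text
clock: 15.4
eef_pos: [0.5069, -0.3204, 0.0739]
orientation: [3.141, 0.002, 1.91]
force: [-2.6, 1.6, 5.5]
opening: 0.174
gripper_force: 60.4
```

{"name": "drive_tool", "arguments": {
  "motion": "5 0 0 -10 0 0 0; 5 0 0 -35 0 0 0; 5 0 0 -65 0 0 0; 5 0 0 -85 0 0 0; 5 0 0 -85 0 0 0"
}}

```text
clock: 15.9
eef_pos: [0.5082, -0.3213, 0.1609]
orientation: [3.139, 0.006, 1.91]
force: [1.4, -0.3, -4.4]
opening: 0.175
gripper_force: 59.2
```

```bash
python3 -c "
from h import *
go(497.2,146,157,107.8)"
```

```text
shift [444.4 145.    1.9] rot [0.003 0.006 0.028] deg 1.7
```

{"name": "drive_tool", "arguments": {
  "motion": "5 25 8 0 0 0 0; 5 65 21 0 0 0 0.01; 5 110 36 0 0 0 0.02; 5 155 51 0 0 0 0.028; 5 200 65 0 0 0 0.028"
}}

```text
clock: 16.4
eef_pos: [0.5002, -0.1077, 0.156]
orientation: [-3.14, -0.002, 1.881]
force: [1.2, 0.7, -3.6]
opening: 0.175
gripper_force: 59.1
```

{"name": "drive_tool", "arguments": {
  "motion": "5 45 14 0 0 0 0; 5 90 28 0 0 0 0; 5 135 42 0 0 0 0; 5 165 52 0 0 0 0; 5 185 58 0 0 0 0"
}}

```text
clock: 16.9
eef_pos: [0.4985, 0.0869, 0.1561]
orientation: [-3.139, -0.002, 1.884]
force: [-0.1, -0.5, -3.6]
opening: 0.172
gripper_force: 59.1
```

```bash
python3 -c "
from h import *
go(497.2,146,157,107.8)"
```

```text
shift [56.7 16.9 -0.9] rot [-0.002 -0.002  0.002] deg 0.2
```

{"name": "drive_tool", "arguments": {
  "motion": "5 30 9 0 0 0 0; 5 48 15 0 0 0 0; 5 54 17 0 0 0 0; 5 54 17 0 0 0 0"
}}

```text
clock: 17.3
eef_pos: [0.4989, 0.1413, 0.1565]
orientation: [-3.14, -0.0, 1.883]
force: [0.4, -0.3, -3.9]
opening: 0.174
gripper_force: 59.1
```

```bash
python3 - <<'E'
from h import *
r.read_camera("top")
o=r.get_obs();go(497.2,146,79,107.8,o);p=r.read_camera("wrist");W=cloud(p,T_tool(o)@p["T_tool_cam"]);cv2.imwrite("pics/w3.png",p["pixels"]);z=np.nan_to_num(W[...,2])
m=main_blob((z>.12)&(z<.15)&(p["pixels"][...,2]>60)&(p["pixels"][...,0]<60));a=np.radians(18);C=np.array([[np.cos(a),np.sin(a)],[-np.sin(a),np.cos(a)]])
q=(W[m][:,:2]*1000-[522,193.5])@C.T;print("yellow lid carton frame",np.percentile(q,[1,99],axis=0).round(1),np.median(z[m]))
for n,lo,hi in(("lid red",.05,.068),):
    s=r.cut_out(p,"small_case_center")
    if s: q=(W[s[0]["mask"]&(z>.05)&(z<.068)][:,:2]*1000-[522,193.5])@C.T;print(n,np.percentile(q,[1,99],axis=0).round(1))
E
```

```text
shift [ 5.9 -0.  77.7] rot [-0.002  0.     0.001] deg 0.1
yellow lid carton frame [[-68.7 -60.3]
 [ -6.3   4.2]] 0.1396910279375386
lid red [[-70.1  16.9]
 [ -5.6  80.9]]
```

View pics/w3.png

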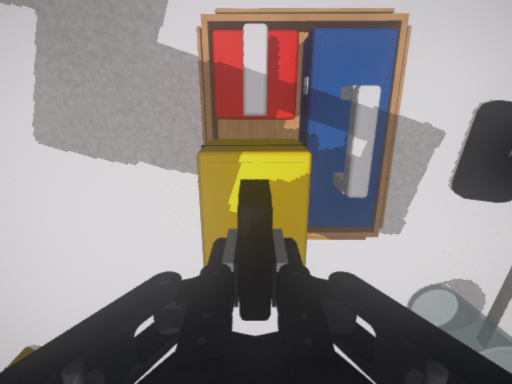

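The wrist view shows the red case top-left and the blue case on the right, both seated. The yellow case's front edge (row 148) is clear of the red one and needs +5.5 mm along y.

{"name": "drive_tool", "arguments": {
  "motion": "5 5.5 0 10 0 0 0; 5 5.5 0 30 0 0 0; 5 5.5 0 50 0 0 0; 5 5.5 0 65 0 0 0; 5 5.5 0 73 0 0 0"
}}

```text
clock: 17.95
eef_pos: [0.4968, 0.1455, 0.0826]
orientation: [-3.139, -0.001, 1.881]
force: [-1.1, -0.1, -3.9]
opening: 0.178
gripper_force: 59.0
```

{"name": "drive_tool", "arguments": {
  "motion": "5 0 0 2 0 0 0; 5 0 0 4 0 0 0; 5 0 0 5 0 0 0; 5 0 0 5 0 0 0"
}}

```text
clock: 18.35
eef_pos: [0.4985, 0.146, 0.0801]
orientation: [3.14, 0.0, 1.882]
force: [0.2, 0.0, -3.7]
opening: 0.176
gripper_force: 59.0
```

{"name": "drive_tool", "arguments": {
  "motion": "5 0 0 1 0 0 0; 5 0 0 2 0 0 0; 5 0 0 2 0 0 0"
}}

```text
clock: 18.65
eef_pos: [0.4984, 0.1462, 0.0789]
orientation: [3.14, 0.0, 1.882]
force: [-3.6, 0.2, 4.9]
opening: 0.176
gripper_force: 60.4
```

{"name": "drive_tool", "arguments": {
  "motion": "45 0 0 0 0 0 0; 45 0 0 0 0 0 0; 45 0 0 0 0 0 0; 45 0 0 0 0 0 0"
}}

```text
clock: 19.05
eef_pos: [0.4982, 0.146, 0.0776]
orientation: [3.141, 0.0, 1.882]
force: [-0.4, -0.6, 0.0]
opening: 0.529
gripper_force: 0.0
```

{"name": "drive_tool", "arguments": {
  "motion": "45 0 0 -25 0 0 0; 45 0 0 -70 0 0 0; 45 0 0 -110 0 0 0; 45 0 0 -150 0 0 0; 45 0 0 -150 0 0 0"
}}

```text
clock: 19.55
eef_pos: [0.5014, 0.1463, 0.2336]
orientation: [3.13, 0.003, 1.882]
force: [0.9, 0.4, -0.1]
opening: 0.53
gripper_force: 0.0
```

{"name": "drive_tool", "arguments": {
  "motion": "45 -50 0 0 0 0 0; 45 -100 0 0 0 0 0; 45 -150 0 0 0 0 0; 45 -180 0 0 0 0 0; 45 -180 0 0 0 0 0"
}}

```text
clock: 20.05
eef_pos: [0.554, -0.0294, 0.2265]
orientation: [-3.141, 0.001, 1.877]
force: [0.4, 0.6, 0.2]
opening: 0.529
gripper_force: 0.0
```

```bash
python3 -c "
from h import *
carton('pics/t4.png')"
```

```text
long [37.4  1.8] [ 67.3 165.5] 17.3 lid z 0.0548 0.95
long [-41.   49.7] [66.1 71.6] -72.9 lid z 0.0594 0.33
medium [-40.6 -37.4] [71.3 96.4] 19.3 lid z 0.0612 0.67
small [-39.6  49.6] [65.1 65.7] 17.7 lid z 0.0596 0.71
```

View pics/t4.png

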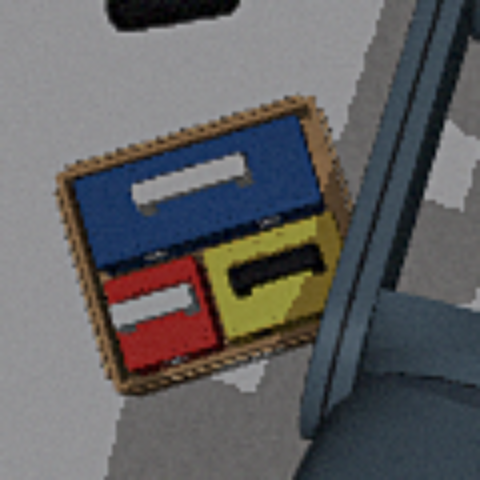

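The top view shows all three cases upright inside the carton. The lid heights are 0.055, 0.061 and 0.060, as they should be, and all positions are within the limits. I'm handing in.

```bash
python3 -c "
from h import *
print(r.job_done())"
```

```text
the job is handed in; nothing more can be done
None
```

All three cases are packed upright on the carton floor, nothing else on the bench was touched as far as I saw, and I handed the job in at about 20 s; no verdict was returned.

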